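# Index the receiver carousel to the conical flask

## Task

Bring the conical flask under the glass outlet: draw the carousel's spring index pin up by its black knob, swing the carousel round the short way, and let the pin drop fully home in the next hole, which you have to find by feel. Never force the carousel against a seated pin, keep all vessels upright and leave the other things on the bench alone; let go of the knob at the end.

Things in the scene. Friction and masses are not known exactly. Their poses are not given: they have to be found in the camera images.
- carousel (a joint): Turn in rad of the grey carousel (disc 206 mm across, top 46 mm above the bench) about its vertical axis: 0 at the start, anticlockwise from above positive, limits -1.45 to 1.45. Light drag (2 N at the knob); stays where left; the vessels ride on it. The start hole is at 0; to either side lies one hole, 0.89 to 1.21 rad away (clamped on by hand: the two differ and are not measured).
- plunger (a joint): Draw of the spring index pin in m: 0 fully down (seated in a hole), growing upward to 0.020. Between holes the pin rides on the flat steel track at about 0.012; it is clear of the track above 0.013. The spring pulls it down with 5 N at 0 and 7 N at 0.014, beside its weight of 1 N.
- axis (a point): Point on the carousel's vertical turning axis, at the height of the disc's top (46 mm above the bench).
- knob (a point): Middle of the black knob's grip: upright round knob 26 mm across, 40 mm tall (16 mm of it above this point), on the pin's top, above a tab of the carousel, 120 mm from the axis. Pin seated: this point is 79 mm above the bench. Below it a steel collar, 26 mm across, top at 54 mm, on the 34 mm wide tab, top at 46 mm. It moves up with the pin and round with the carousel. Nothing tall within 80 mm.
- pin_tip: The index pin under the knob, a steel pin 10 mm across with a flat end, which goes 12 mm deep into round holes 12 mm across in the fixed steel track (track top 34 mm above the bench). Origin on the pin's axis, 24 mm below knob. The pin is spoilt if it is pressed with more than 30 N against the track or a hole's wall.
- outlet (a point): Lower end of the fixed glass outlet tube, 155 mm above the bench, on the far side of the axis from the knob's start hole, 68 mm from the axis. Its post stands 150 mm from the axis on the same side.
- flask_mid (a point): Centre (half-way up) of the conical flask, pale glass, 54 mm across at the base, 84 mm tall, narrow neck; 89 mm above the bench. It stands loose in a nest of three short prongs on the carousel, 68 mm from the axis, at the start one station (60 degrees) either clockwise or anticlockwise from the outlet.
- jar_mid (a point): Centre of a squat pale glass jar with a white lid, 54 mm across, 50 mm tall, in the nest one station to the other side of the outlet.
- bottle_mid (a point): Centre of a brown bottle, 54 mm across, 76 mm tall, in the nest under the outlet at the start.
- clip_tin: Bystander: open tin of joint clips, 130 x 100 x 45 mm, origin under its centre.
- beaker: Bystander: glass beaker, 72 mm across, 85 mm tall, origin under its centre.
- wash_bottle: Bystander: white bottle with a blue cap, 64 mm across, 170 mm tall, origin under its centre.
- stopper: Bystander: cork stopper, 40 mm across, 30 mm tall, origin under its centre.
There are look-alikes about, which are no part of the job. What is shaped like the part that bears jar_mid but red is not meant. There is more than one size of the part that bears bottle_mid; the job needs the larger.

How it is judged:
By the outcome, as a careful person would: the job done as asked, in the order asked, and still so for the second after the job is handed in, with the robot touching nothing.
It also fails if it takes over 58 s, if anything falls off the work surface, if the arm or the gripper's body presses on something with over 40 N, if the wrist force passes 120 N, or if a joint passes its speed limit or range.

## Robot

A 6-joint arm with a two-finger parallel gripper is mounted at the origin on the work surface. World frame = base frame: x ahead of the robot, y to its left, z up, the work surface at z = 0. Lengths are in m, angles in rad, forces in N, time in s.
With the tool pointing down it reaches from about 0.375 to 0.9 m from the base axis. Payload 3.1 kg.
Tool frame: the origin (TCP) lies on the centre line of the jaws, within the pads' length; the fingertips stand robot.tips_ahead ahead of it and the grasp point (between the pads) is the TCP (robot.tips_ahead is the distance from the TCP to the fingertips, in m); z points along the fingers, y is the direction in which the jaws open and shut (so a half turn about z gives the same grasp; the last joint's range is limited). The gripper opens to 85 mm and grips with 20 to 120 N. Pads are 22 mm wide; open, the fingers measure 114 mm over their backs; the gripper's body (76 mm by 85 mm) begins 54 mm behind the grasp point. The pads swing forward as they close: fully open they stand 13 mm farther back than shut.
Start: joints at [0.929, 0.527, 1.433, -0, 1.181, -0.178], TCP at [0.279, 0.559, 0.25] pointing down, gripper open.
Joint ranges: [-3.08, 3.08], [-0.75, 2.2], [0.22, 2.44], [-1.43, 4.57], [0, 2.65], [-2.85, 2.85]. Speed limits (rad/s): [2.79, 2.79, 3.14, 3.14, 3.14, 3.14].

## Interface

Orientations are given as a 3x3 rotation matrix whose columns are the frame's x, y, z axes.
In Python, from workcell import readout, grab_frame, camera_params, hand_in, robot gives the robot as it stands.
- The arm moves only by the tool carry_out, never from a script. Its argument "increments" is a list of rows, each an object of numbers: "wx", "wy", "wz": the turn, a rotation vector about the world's x, y, z in rad; "x", "y", "z": the shift along the world's x, y, z in cm; "fingers": the finger opening in cm, from 0 to 8.54. In form: [{"wx": .., "wy": .., "wz": .., "x": .., "y": .., "z": .., "fingers": ..}, ...]. A call has exactly 10 rows; each row is the pose to reach, as a shift and turn from the pose commanded when the call began; what a row does not reach only later rows make up. A row lasts 1/10 s, in which the tool goes at most 50 mm and 8.59 degrees, less where a joint would pass 70% of its speed; a pose out of reach is approached as far as the arm can. A call with a gripper value outside its range is refused whole. The fingers move at their own pace and stop on an object; the grip force is fixed at half the most. Time passes only in rows, so rows that repeat a pose let the fingers close, or fill a call up. It gives the time, the measured TCP pose, the force and the opening at its end, in the units of the state.
- readout.sense(): the state, without advancing time (a new reading comes with each control period).
- grab_frame(name): name is "side" or "top"; returns the picture (420x560x3 uint8, red, green, blue); there is no depth.
- camera_params(name): a dict with "fx", "fy", "cx", "cy" (pixels), "dist" ([k1, k2, p1, p2, k3] as OpenCV has them; the pictures are not rectified), "R" (3x3) and "t" (3): a world point X has camera coordinates R X + t. Camera axes: x right, y down, z forward; pixel columns grow to the right and rows downward; lengths in m; the calibration is good to about 2 mm. A picture is of the moment at which its call begins. camera_params takes no time and is no camera call.
- hand_in(): hands the job in, once; it reports no verdict.
The state is a dict: "clock": time; "joint_positions": joint angles; "joint_vel": joint speeds; "effort": joint torques, N m; "tcp_pos": TCP position; "tcp_rot": TCP orientation; "wrist_force": force on the tool from outside, world axes, zero at the start; "wrist_torque": the same for the moment, N m; "width": opening from 0.0 (shut) to 1.0 (fully open).
Only numpy, scipy, OpenCV 4.12 (cv2) and the standard library are available. Lean on these libraries where they do the work, as an engineer would, in place of code of your own. Each camera call takes 0.05 s, during which the arm holds its last target.

## Working session

There is one attempt and no reset: what is moved stays moved. The work goes in short steps, Python scripts to look and compute and a tool call to move; the robot and the scene stay as the last step left them, time stands still between calls to the robot, and variables do not carry over. Pictures are saved under pics/ and viewed, and the job is handed in when it is done.

Besides the shell and the picture viewer there is one more tool, called after "Request:" in YAML: its name, and indented under it one key for each argument. carry_out: Moves the arm, as the interface text tells. Its arguments: {"type":"object","properties":{"increments":{"type":"array"}},"required":["increments"]}

```bash
mkdir -p pics; python3 - <<'E'
from workcell import readout, grab_frame, camera_params, robot
import cv2
s=readout.sense();print({k:s[k] for k in('clock','tcp_pos','tcp_rot','wrist_force','width')})
print(robot, [ (a,getattr(robot,a)) for a in dir(robot) if not a.startswith('_')])
for n in('side','top'):
    im=grab_frame(n);cv2.imwrite(f'pics/{n}0.png',im[:,:,::-1]);print(camera_params(n))
E
```

```text
{'clock': 0.0, 'tcp_pos': array([0.27861828, 0.55872041, 0.24932031]), 'tcp_rot': array([[-8.94792285e-01,  4.46480724e-01, -1.31517368e-03],
       [ 4.46482481e-01,  8.94790689e-01, -1.73705344e-03],
       [ 4.01244286e-04, -2.14150402e-03, -9.99997626e-01]]), 'wrist_force': array([ 0.04324199, -0.19595732,  0.87614707]), 'width': 0.9977367594235933}
<Robot object at 0x7faa0b207a10> [('PlanningError', <class 'workcell.PlanningError'>), ('tips_ahead', 0.019)]
{'fx': 515.9805454221092, 'fy': 515.9805454221092, 'cx': 276.9812585261645, 'cy': 196.88450029835192, 'dist': array([-0.00444179,  0.        ,  0.        ,  0.        ,  0.        ]), 'R': array([[-0.91025376, -0.41400427,  0.00620962],
       [-0.32273737,  0.70003449, -0.63701829],
       [ 0.25938134, -0.58185237, -0.77082368]]), 't': array([0.59879772, 0.26040052, 1.24787092])}
{'fx': 502.05774808524745, 'fy': 502.05774808524745, 'cx': 277.20766568795415, 'cy': 201.62731488804044, 'dist': array([-0.09594061,  0.        ,  0.        ,  0.        ,  0.        ]), 'R': array([[ 0.0046513 , -0.99993598,  0.01031502],
       [-0.98245696, -0.0064926 , -0.18637644],
       [ 0.18643148, -0.00926717, -0.98242426]]), 't': array([-0.00854919,  0.64070047,  1.61050328])}
```

View pics/side0.png

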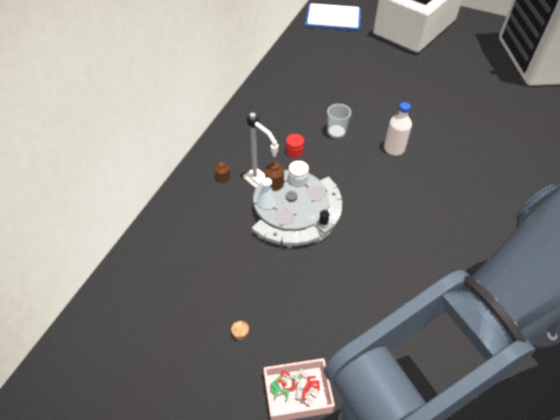

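View pics/top0.png

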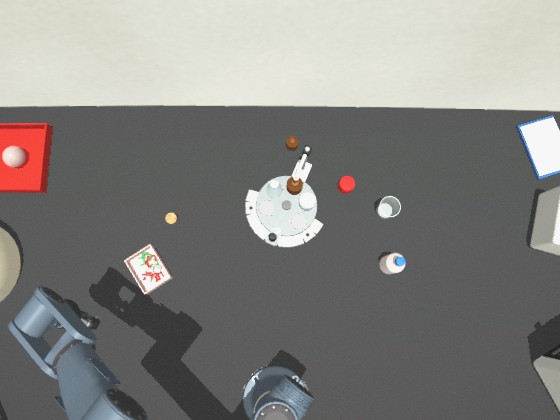

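```bash
cat > h.py <<'E'
import numpy as np, cv2
from workcell import camera_params
def ray(n,px):
    c=camera_params(n);K=np.array([[c['fx'],0,c['cx']],[0,c['fy'],c['cy']],[0,0,1]])
    u=cv2.undistortPoints(np.array([[px]],float),K,np.array(c['dist']))[0,0]
    R=np.array(c['R']);t=np.array(c['t']);return -R.T@t, R.T@np.array([u[0],u[1],1.])
def plane(n,px,z):
    o,d=ray(n,px);return o+d*(z-o[2])/d[2]
def tri(pa,pb):
    o1,d1=ray('side',pa);o2,d2=ray('top',pb)
    s=np.linalg.lstsq(np.c_[d1,-d2],o2-o1,rcond=None)[0]
    a=o1+s[0]*d1;b=o2+s[1]*d2;return (a+b)/2,np.linalg.norm(a-b)
def proj(n,X):
    c=camera_params(n);K=np.array([[c['fx'],0,c['cx']],[0,c['fy'],c['cy']],[0,0,1]])
    return cv2.projectPoints(np.array([X],float),cv2.Rodrigues(np.array(c['R']))[0],np.array(c['t']),K,np.array(c['dist']))[0][0,0]
E
python3 - <<'E'
import cv2
a=cv2.imread('pics/top0.png')[130:255,230:365];cv2.imwrite('pics/topc.png',cv2.resize(a,None,fx=4.6,fy=4.6,interpolation=cv2.INTER_CUBIC))
a=cv2.imread('pics/side0.png')[105:250,210:350];cv2.imwrite('pics/sidec.png',cv2.resize(a,None,fx=4.,fy=4.,interpolation=cv2.INTER_CUBIC))
E
```

```text
(no output)
```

View pics/topc.png

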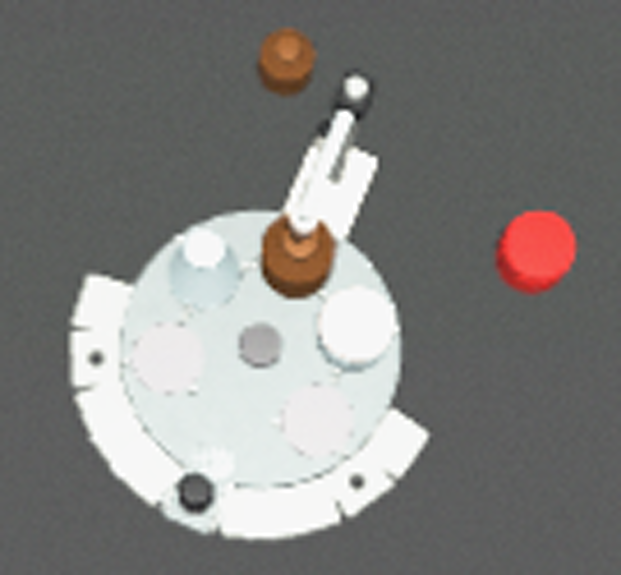

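View pics/sidec.png

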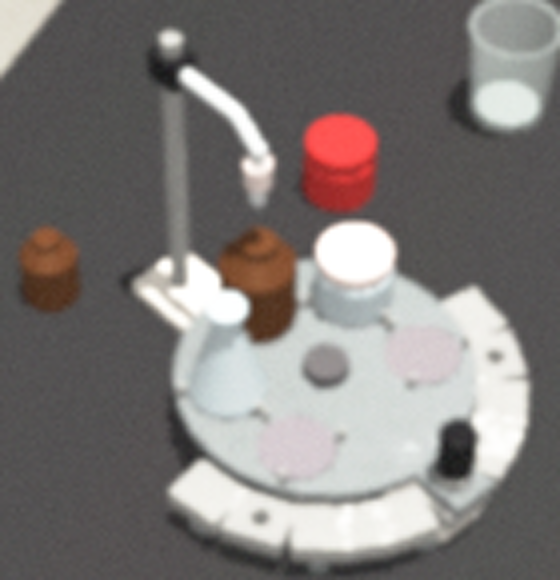

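```bash
python3 - <<'E'
from h import *
def cen(n,box,thr,dark=True):
    g=cv2.cvtColor(cv2.imread(f'pics/{n}0.png'),cv2.COLOR_BGR2GRAY).astype(float)
    x0,y0,x1,y1=box;s=g[y0:y1,x0:x1];w=np.clip(thr-s,0,None)
    yy,xx=np.mgrid[y0:y1,x0:x1];print(n,box,s.min(),s.max());return np.array([(w*xx).sum()/w.sum(),(w*yy).sum()/w.sum()])
T=lambda x,y:(230+x/4.6-.4,130+y/4.6-.4)
S=lambda x,y:(210+x/4-.4,105+y/4-.4)
def box(c,r):return [int(round(c[0]))-r,int(round(c[1]))-r,int(round(c[0]))+r+1,int(round(c[1]))+r+1]
res={}
for nm,t,s in(('holeL',T(96,357),S(260,517)),('holeR',T(357,482),S(495,355))):
    a=cen('top',box(t,3),170);b=cen('side',box(s,3),150)
    print(nm,a,b,plane('top',a,.034),plane('side',b,.034),tri(b,a));res[nm]=plane('top',a,.034)
kt=cen('top',box(T(194,492),6),110);ks=cen('side',box(S(457,448),8),90)
print('knob',kt,ks,tri(ks,kt),plane('top',kt,.085),plane('side',ks,.079))
hub=tri(S(326,364),T(260,345));print('hub',hub)
print('outlet',tri(S(259,204),T(303,225)))
E
```

```text
top [247, 204, 254, 211] 94.0 246.0
side [272, 231, 279, 238] 140.0 240.0
holeL [250.47810219 207.52554745] [274.71428571 234.        ] [0.62488198 0.08486453 0.034     ] [0.62598299 0.08470888 0.034     ] (array([0.62533534, 0.08493659, 0.03438905]), np.float64(0.0010426709026184519))
top [304, 231, 311, 238] 86.0 247.0
side [330, 190, 337, 197] 151.0 240.0
 ** On entry to DLASCL parameter number  4 had an illegal value
 ** On entry to DLASCL parameter number  4 had an illegal value
 ** On entry to DLASCL parameter number  4 had an illegal value
 ** On entry to DLASCL parameter number  4 had an illegal value
 ** On entry to DLASCL parameter number  5 had an illegal value
 ** On entry to DLASCL parameter number  4 had an illegal value<stdin>:5: RuntimeWarning: invalid value encountered in scalar divide
Traceback (most recent call last):
  File "h.py", line 11, in tri
    s=np.linalg.lstsq(np.c_[d1,-d2],o2-o1,rcond=None)[0]
      ~~~~~~~~~~~~~~~^^^^^^^^^^^^^^^^^^^^^^^^^^^^^^^^
numpy.linalg.LinAlgError: SVD did not converge in Linear Least Squares
```

```bash
python3 - <<'E'
from h import *
def cen(n,box,thr):
    g=cv2.cvtColor(cv2.imread(f'pics/{n}0.png'),cv2.COLOR_BGR2GRAY).astype(float)
    x0,y0,x1,y1=box;s=g[y0:y1,x0:x1];w=np.clip(thr-s,0,60)
    yy,xx=np.mgrid[y0:y1,x0:x1];return np.array([(w*xx).sum()/w.sum(),(w*yy).sum()/w.sum()])
T=lambda x,y:(230+x/4.6-.4,130+y/4.6-.4)
S=lambda x,y:(210+x/4-.4,105+y/4-.4)
def box(c,r):return [int(round(c[0]))-r,int(round(c[1]))-r,int(round(c[0]))+r+1,int(round(c[1]))+r+1]
P={}
for nm,t,s in(('L',T(96,357),S(260,517)),('R',T(357,482),S(495,355))):
    a=cen('top',box(t,3),180);b=cen('side',box(s,3),200)
    print(nm,a,b,plane('top',a,.034),plane('side',b,.034),tri(b,a));P[nm]=(plane('top',a,.034)+plane('side',b,.034))[:2]/2
kt=cen('top',box(T(196,489),6),90);ks=cen('side',box(S(457,448),8),70)
k,e=tri(ks,kt);print('knob',kt,ks,k,e,plane('side',ks,.079),plane('top',kt,.09));P['K']=k[:2]
print('hub',tri(S(326,364),T(260,345)));print('outlet',tri(S(259,204),T(303,225)))
from scipy.optimize import least_squares
r=least_squares(lambda c:[np.linalg.norm(P[i]-c)-.12 for i in P],[.64,-.02]);c=r.x
print('axis',c,r.fun)
for i in P: print(i,P[i],np.arctan2(*(P[i]-c)[::-1]))
np.set_printoptions(linewidth=250)
g=cv2.cvtColor(cv2.imread('pics/top0.png'),cv2.COLOR_BGR2GRAY);print(g[228:246,262:284])
g=cv2.cvtColor(cv2.imread('pics/side0.png'),cv2.COLOR_BGR2GRAY);print(g[206:228,316:334])
E
```

```text
L [250.42248062 207.48062016] [274.66489362 233.96808511] [0.62503462 0.08505436 0.034     ] [0.62614118 0.08467038 0.034     ] (array([0.62541442, 0.08510917, 0.03471327]), np.float64(0.0010106845826427851))
R [307.1300578  234.32369942] [333.31939163 193.68060837] [ 0.53508689 -0.10578967  0.034     ] [ 0.53588964 -0.10660145  0.034     ] (array([ 0.53529637, -0.105673  ,  0.0351357 ]), np.float64(0.0006987037492226758))
knob [271.63270142 238.55450237] [323.44987035 218.34053587] [0.51875438 0.01312994 0.07285648] 0.005976807511069149 [0.52050654 0.01779185 0.079     ] [0.5138056  0.01274333 0.09      ]
hub (array([ 0.63197411, -0.03471716,  0.05574473]), np.float64(0.0005309652794799732))
outlet (array([ 0.69572009, -0.06160585,  0.15783989]), np.float64(0.0024311715112328002))
axis [ 0.63009636 -0.03406344] [-0.00098876 -0.00103053  0.00093077]
L [0.6255879  0.08486237] 1.60868801536128
R [ 0.53548826 -0.10619556] -2.4901832362494143
K [0.51875438 0.01312994] 2.740688220263803
[[247 247 247 240 181 225 233 234 234 236 238 236 243 239 246 245 247 240 240 234 234 233]
 [247 247 24
[... 2486 characters left out ...]
113 207 242 248 249 250]
 [215 204 170 112  46  29  35  28  27  32  40  50 117 201 236 243 243 244]
 [206 182 140  83  45  35  27  32  34  33  34  60 128 205 234 240 242 241]
 [189 151 108  66  40  30  30  35  32  34  35  76 148 211 235 240 240 240]
 [171 128 100  65  46  32  27  32  33  34  42  86 161 212 227 231 237 238]
 [165 124 105  86  61  41  35  36  40  38  64 112 171 207 210 211 218 222]
 [160 128 112 107  94  79  70  70  70  92 111 147 186 208 207 199 188 184]
 [151 137 126 125 126 122 122 119 131 149 152 170 193 206 207 202 188 163]
 [141 144 151 147 142 141 139 137 149 164 175 184 200 206 202 190 170 143]
 [152 139 153 160 163 157 148 148 157 173 184 194 200 196 183 162 135 112]]
```

```bash
python3 - <<'E'
from h import *
def sil(n,box,thr):
    g=cv2.cvtColor(cv2.imread(f'pics/{n}0.png'),cv2.COLOR_BGR2GRAY)
    x0,y0,x1,y1=box;f=8
    s=cv2.resize(g[y0:y1,x0:x1],None,fx=f,fy=f,interpolation=cv2.INTER_CUBIC)
    N,l,st,c=cv2.connectedComponentsWithStats((s<thr).astype('uint8'))
    i=1+np.argmax(st[1:,4]);b=st[i]/f;return c[i]/f+[x0-.44,y0-.44],b+[x0-.44,y0-.44,0,0,0]
kt,b1=sil('top',[266,231,278,243],165);ks,b2=sil('side',[317,206,331,226],110)
print(kt,b1,ks,b2)
k,e=tri(ks,kt);print('knob',k,e,plane('side',ks,.079),plane('top',kt,.079))
for a in [(.63,-.034)]:
  for r in (2.70,2.74,2.78):
    X=[a[0]+.12*np.cos(r),a[1]+.12*np.sin(r),.079];print(r,X,proj('top',X),proj('side',X))
E
```

```text
[272.01523132 236.81448684] [267.81  232.31    8.375   9.125 470.125] [323.38809453 217.64441685] [317.81  209.935  10.625  14.875 961.375]
knob [0.52200389 0.01162693 0.07342896] 0.0011902707770835856 [0.52145352 0.01578182 0.079     ] [0.52075134 0.01155334 0.079     ]
2.7 [np.float64(0.5215113429579527), np.float64(0.01728558562805957), 0.079] [270.25193652 236.57118154] [323.153019   218.06460639]
2.74 [np.float64(0.5195472458894423), np.float64(0.01290617346781426), 0.079] [271.59626178 237.18076189] [324.49502891 217.07699008]
2.78 [np.float64(0.5177598496655114), np.float64(0.008451721436137163), 0.079] [272.96454851 237.73650796] [325.77869103 216.04818813]
```

Request:
carry_out:
  increments:
    - {"x":0.8,"y":-1.8,"z":0,"wz":0,"fingers":5}
    - {"x":2,"y":-4.5,"z":0,"wz":0.01,"fingers":5}
    - {"x":3.4,"y":-7.7,"z":0,"wz":0.02,"fingers":5}
    - {"x":4.8,"y":-10.9,"z":0,"wz":0.03,"fingers":5}
    - {"x":6.2,"y":-14.1,"z":0,"wz":0.04,"fingers":5}
    - {"x":7.6,"y":-17.3,"z":0,"wz":0.05,"fingers":5}
    - {"x":9.0,"y":-20.5,"z":0,"wz":0.064,"fingers":5}
    - {"x":10.4,"y":-23.7,"z":0,"wz":0.064,"fingers":5}
    - {"x":11.8,"y":-26.9,"z":0,"wz":0.064,"fingers":5}
    - {"x":13.2,"y":-30.0,"z":0,"wz":0.064,"fingers":5}

```text
$.increments[0]: bad value
```

Request:
carry_out:
  increments:
    - {"x":1.4,"y":-3.2,"z":0,"fingers":5}
    - {"x":2.8,"y":-6.4,"z":-1,"fingers":5}
    - {"x":4.2,"y":-9.6,"z":-2,"fingers":5}
    - {"x":5.6,"y":-12.8,"z":-3,"fingers":5}
    - {"x":7,"y":-16,"z":-4,"fingers":5}
    - {"x":8.4,"y":-19,"z":-5,"fingers":5}
    - {"x":9.6,"y":-21.8,"z":-6,"fingers":5}
    - {"x":10.4,"y":-23.6,"z":-7,"fingers":5}
    - {"x":10.9,"y":-24.5,"z":-7.5,"fingers":5}
    - {"x":11.0,"y":-24.7,"z":-8,"fingers":5}

```text
$.increments[0]: bad value
```

```bash
cat > s.py <<'E'
from workcell import readout
import numpy as np
s=readout.sense();np.set_printoptions(precision=4,suppress=True)
print(s['clock'],s['tcp_pos'],'yaw',np.arctan2(s['tcp_rot'][1,1],s['tcp_rot'][0,1]),s['tcp_rot'][:,2],'F',s['wrist_force'],'T',s['wrist_torque'],'w',s['width'])
E
python3 s.py; python3 - <<'E'
from workcell import *
import cv2
for n,(x,y) in(('top',(230,180)),('side',(270,150))):
    a=grab_frame(n)[y:y+90,x:x+110,::-1];cv2.imwrite(f'pics/{n}1.png',cv2.resize(a,None,fx=5,fy=5,interpolation=cv2.INTER_CUBIC))
E
```

```text
0.1 [0.2786 0.5588 0.2494] yaw 1.1080049289372462 [-0.0012 -0.0016 -1.    ] F [ 0.0751 -0.6047 -0.1061] T [-0.0143 -0.0672  0.0276] w 1.002869807647011
```

View pics/side1.png

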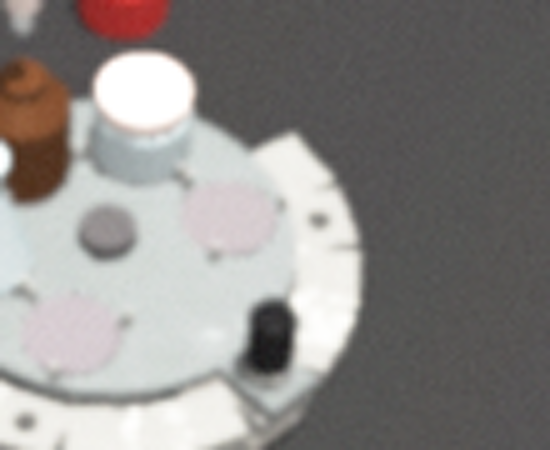

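Request:
carry_out:
  increments:
    - {"wx":0,"wy":0,"x":0.8,"y":-1.8,"z":0,"wz":0,"fingers":5}
    - {"wx":0,"wy":0,"x":2,"y":-4.5,"z":0,"wz":0.01,"fingers":5}
    - {"wx":0,"wy":0,"x":3.4,"y":-7.7,"z":0,"wz":0.02,"fingers":5}
    - {"wx":0,"wy":0,"x":4.8,"y":-10.9,"z":0,"wz":0.03,"fingers":5}
    - {"wx":0,"wy":0,"x":6.2,"y":-14.1,"z":0,"wz":0.04,"fingers":5}
    - {"wx":0,"wy":0,"x":7.6,"y":-17.3,"z":0,"wz":0.05,"fingers":5}
    - {"wx":0,"wy":0,"x":9.0,"y":-20.5,"z":0,"wz":0.064,"fingers":5}
    - {"wx":0,"wy":0,"x":10.4,"y":-23.7,"z":0,"wz":0.064,"fingers":5}
    - {"wx":0,"wy":0,"x":11.8,"y":-26.9,"z":0,"wz":0.064,"fingers":5}
    - {"wx":0,"wy":0,"x":13.2,"y":-30.0,"z":0,"wz":0.064,"fingers":5}

```text
clock: 1.2
tcp_pos: [0.4113, 0.2579, 0.2503]
tcp_rot: [[-0.922, 0.388, -0.0], [0.388, 0.922, -0.0], [-0.0, -0.0, -1.0]]
wrist_force: [0.2, 1.5, 0.1]
width: 0.584
```

Request:
carry_out:
  increments:
    - {"wx":0,"wy":0,"wz":0,"x":1.4,"y":-3.2,"z":0,"fingers":5}
    - {"wx":0,"wy":0,"wz":0,"x":2.8,"y":-6.4,"z":-1,"fingers":5}
    - {"wx":0,"wy":0,"wz":0,"x":4.2,"y":-9.6,"z":-2,"fingers":5}
    - {"wx":0,"wy":0,"wz":0,"x":5.6,"y":-12.8,"z":-3,"fingers":5}
    - {"wx":0,"wy":0,"wz":0,"x":7,"y":-16,"z":-4,"fingers":5}
    - {"wx":0,"wy":0,"wz":0,"x":8.4,"y":-19,"z":-5,"fingers":5}
    - {"wx":0,"wy":0,"wz":0,"x":9.6,"y":-21.8,"z":-6,"fingers":5}
    - {"wx":0,"wy":0,"wz":0,"x":10.4,"y":-23.6,"z":-7,"fingers":5}
    - {"wx":0,"wy":0,"wz":0,"x":10.9,"y":-24.5,"z":-7.5,"fingers":5}
    - {"wx":0,"wy":0,"wz":0,"x":11.0,"y":-24.7,"z":-8,"fingers":5}

```text
clock: 2.2
tcp_pos: [0.5216, 0.0114, 0.17]
tcp_rot: [[-0.921, 0.39, 0.0], [0.39, 0.921, 0.0], [-0.0, 0.0, -1.0]]
wrist_force: [0.9, 0.3, -0.5]
width: 0.587
```

```bash
python3 s.py; python3 - <<'E'
from workcell import *
import cv2
for n,(x,y) in(('top',(230,180)),('side',(270,150))):
    a=grab_frame(n)[y:y+90,x:x+110,::-1];cv2.imwrite(f'pics/{n}2.png',cv2.resize(a,None,fx=5,fy=5,interpolation=cv2.INTER_CUBIC))
E
```

```text
2.2 [0.5216 0.0114 0.17  ] yaw 1.170473115590259 [ 0.0003  0.     -1.    ] F [ 0.8946  0.3068 -0.5386] T [ 0.009  -0.0068  0.0298] w 0.5872998464764856
```

View pics/side2.png

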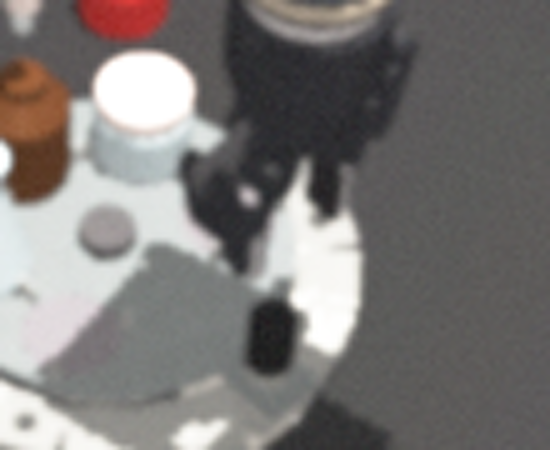

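Request:
carry_out:
  increments:
    - {"wx":0,"wy":0,"wz":0,"x":-0.1,"y":0.05,"z":-1,"fingers":5}
    - {"wx":0,"wy":0,"wz":0,"x":-0.1,"y":0.05,"z":-2.2,"fingers":5}
    - {"wx":0,"wy":0,"wz":0,"x":-0.1,"y":0.05,"z":-3.4,"fingers":5}
    - {"wx":0,"wy":0,"wz":0,"x":-0.1,"y":0.05,"z":-4.6,"fingers":5}
    - {"wx":0,"wy":0,"wz":0,"x":-0.1,"y":0.05,"z":-5.8,"fingers":5}
    - {"wx":0,"wy":0,"wz":0,"x":-0.1,"y":0.05,"z":-6.8,"fingers":5}
    - {"wx":0,"wy":0,"wz":0,"x":-0.1,"y":0.05,"z":-7.6,"fingers":5}
    - {"wx":0,"wy":0,"wz":0,"x":-0.1,"y":0.05,"z":-8.3,"fingers":5}
    - {"wx":0,"wy":0,"wz":0,"x":-0.1,"y":0.05,"z":-8.7,"fingers":5}
    - {"wx":0,"wy":0,"wz":0,"x":-0.1,"y":0.05,"z":-8.8,"fingers":5}

```text
clock: 3.3
tcp_pos: [0.5199, 0.0127, 0.0819]
tcp_rot: [[-0.921, 0.388, -0.001], [0.388, 0.921, 0.0], [0.001, -0.0, -1.0]]
wrist_force: [0.4, 0.2, 0.9]
width: 0.583
```

```bash
python3 s.py; python3 - <<'E'
from workcell import *
import cv2
for n,(x,y) in(('top',(230,180)),('side',(270,150))):
    a=grab_frame(n)[y:y+90,x:x+110,::-1];cv2.imwrite(f'pics/{n}3.png',cv2.resize(a,None,fx=5,fy=5,interpolation=cv2.INTER_CUBIC))
E
```

```text
3.3 [0.5199 0.0127 0.0819] yaw 1.1718638250165079 [-0.0005  0.0001 -1.    ] F [0.4091 0.2297 0.9128] T [ 0.0256  0.0512 -0.0026] w 0.5832296641050424
```

View pics/side3.png

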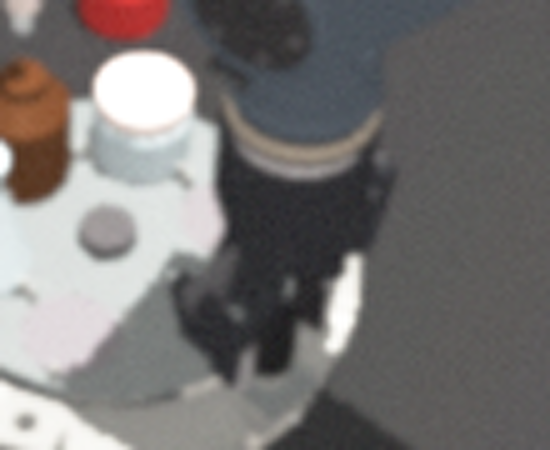

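Request:
carry_out:
  increments:
    - {"wx":0,"wy":0,"wz":0,"x":0,"y":0,"z":0,"fingers":4}
    - {"wx":0,"wy":0,"wz":0,"x":0,"y":0,"z":0,"fingers":3.5}
    - {"wx":0,"wy":0,"wz":0,"x":0,"y":0,"z":0,"fingers":3.2}
    - {"wx":0,"wy":0,"wz":0,"x":0,"y":0,"z":0,"fingers":3.0}
    - {"wx":0,"wy":0,"wz":0,"x":0,"y":0,"z":0,"fingers":2.9}
    - {"wx":0,"wy":0,"wz":0,"x":0,"y":0,"z":0,"fingers":2.8}
    - {"wx":0,"wy":0,"wz":0,"x":0,"y":0,"z":0,"fingers":2.8}
    - {"wx":0,"wy":0,"wz":0,"x":0,"y":0,"z":0,"fingers":2.8}
    - {"wx":0,"wy":0,"wz":0,"x":0,"y":0,"z":0,"fingers":2.8}
    - {"wx":0,"wy":0,"wz":0,"x":0,"y":0,"z":0,"fingers":2.8}

```text
clock: 4.4
tcp_pos: [0.52, 0.0127, 0.0823]
tcp_rot: [[-0.922, 0.388, 0.0], [0.388, 0.922, -0.0], [-0.0, -0.0, -1.0]]
wrist_force: [0.4, 0.4, -0.0]
width: 0.334
```

```bash
python3 s.py
```

```text
4.4 [0.52   0.0127 0.0823] yaw 1.1720235680279942 [ 0. -0. -1.] F [ 0.3529  0.4465 -0.0449] T [ 0.0158 -0.0106 -0.0032] w 0.3337376299823573
```

Request:
carry_out:
  increments:
    - {"wx":0,"wy":0,"wz":0,"x":0,"y":0,"z":0,"fingers":2.7}
    - {"wx":0,"wy":0,"wz":0,"x":0,"y":0,"z":0,"fingers":2.6}
    - {"wx":0,"wy":0,"wz":0,"x":0,"y":0,"z":0,"fingers":2.5}
    - {"wx":0,"wy":0,"wz":0,"x":0,"y":0,"z":0,"fingers":2.4}
    - {"wx":0,"wy":0,"wz":0,"x":0,"y":0,"z":0,"fingers":2.3}
    - {"wx":0,"wy":0,"wz":0,"x":0,"y":0,"z":0,"fingers":2.2}
    - {"wx":0,"wy":0,"wz":0,"x":0,"y":0,"z":0,"fingers":2}
    - {"wx":0,"wy":0,"wz":0,"x":0,"y":0,"z":0,"fingers":2}
    - {"wx":0,"wy":0,"wz":0,"x":0,"y":0,"z":0,"fingers":2}
    - {"wx":0,"wy":0,"wz":0,"x":0,"y":0,"z":0,"fingers":2}

```text
clock: 5.4
tcp_pos: [0.52, 0.0127, 0.0825]
tcp_rot: [[-0.922, 0.388, 0.0], [0.388, 0.922, -0.0], [-0.0, -0.0, -1.0]]
wrist_force: [-2.0, -1.2, 5.1]
width: 0.282
```

```bash
python3 s.py
```

```text
5.4 [0.52   0.0127 0.0825] yaw 1.172040608532517 [ 0.0001 -0.0001 -1.    ] F [-2.0198 -1.1891  5.0869] T [-0.2967  0.303   0.0128] w 0.2815675003515282
```

Request:
carry_out:
  increments:
    - {"wx":0,"wy":0,"wz":0,"x":0,"y":0,"z":0.2,"fingers":2}
    - {"wx":0,"wy":0,"wz":0,"x":0,"y":0,"z":0.4,"fingers":2}
    - {"wx":0,"wy":0,"wz":0,"x":0,"y":0,"z":0.6,"fingers":2}
    - {"wx":0,"wy":0,"wz":0,"x":0,"y":0,"z":0.8,"fingers":2}
    - {"wx":0,"wy":0,"wz":0,"x":0,"y":0,"z":1.0,"fingers":2}
    - {"wx":0,"wy":0,"wz":0,"x":0,"y":0,"z":1.2,"fingers":2}
    - {"wx":0,"wy":0,"wz":0,"x":0,"y":0,"z":1.4,"fingers":2}
    - {"wx":0,"wy":0,"wz":0,"x":0,"y":0,"z":1.6,"fingers":2}
    - {"wx":0,"wy":0,"wz":0,"x":0,"y":0,"z":1.65,"fingers":2}
    - {"wx":0,"wy":0,"wz":0,"x":0,"y":0,"z":1.65,"fingers":2}

```text
clock: 6.4
tcp_pos: [0.5199, 0.0127, 0.0989]
tcp_rot: [[-0.922, 0.388, -0.0], [0.388, 0.922, -0.0], [-0.0, -0.0, -1.0]]
wrist_force: [0.7, -2.4, -8.8]
width: 0.285
```

```bash
python3 s.py;  python3 - <<'E'
from workcell import *
import cv2
for n,(x,y) in(('side',(270,150)),):
    a=grab_frame(n)[y:y+90,x:x+110,::-1];cv2.imwrite(f'pics/{n}4.png',cv2.resize(a,None,fx=5,fy=5,interpolation=cv2.INTER_CUBIC))
E
```

```text
6.4 [0.5199 0.0127 0.0989] yaw 1.1719882295694686 [-0. -0. -1.] F [ 0.6616 -2.3721 -8.8325] T [-0.3147 -0.0542 -0.0094] w 0.28450572900902055
```

View pics/side4.png

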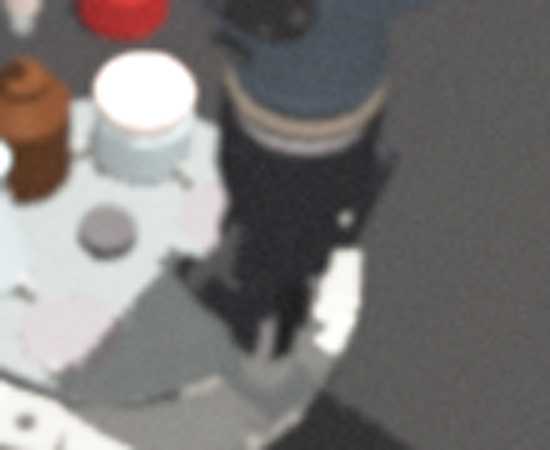

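```bash
cat > arc.py <<'E'
import sys,numpy as np,json
c=np.array([.6305,-.0343]);R=.1202
def P(a):return c+R*np.array([np.cos(a),np.sin(a)])
a0=2.7397
def rows(d0,ds):
    for d in ds:
        p=(P(a0+d)-P(a0+d0))*100;print('"wz": %.3f, "x": %.2f, "y": %.2f'%(d-d0,*p))
E
python3 - <<'E'
from arc import *
t=[-.02,-.06,-.11,-.17,-.23,-.29,-.35,-.41,-.47,-.53];rows(0,t);print()
rows(-.53,[-.59,-.65,-.71,-.77,-.83,-.89,-.95,-1.01,-1.06,-1.09])
E
```

```text
"wz": -0.020, "x": 0.10, "y": 0.22
"wz": -0.060, "x": 0.30, "y": 0.65
"wz": -0.110, "x": 0.58, "y": 1.19
"wz": -0.170, "x": 0.95, "y": 1.80
"wz": -0.230, "x": 1.36, "y": 2.40
"wz": -0.290, "x": 1.81, "y": 2.97
"wz": -0.350, "x": 2.28, "y": 3.51
"wz": -0.410, "x": 2.79, "y": 4.02
"wz": -0.470, "x": 3.33, "y": 4.50
"wz": -0.530, "x": 3.89, "y": 4.95

"wz": -0.060, "x": 0.59, "y": 0.41
"wz": -0.120, "x": 1.21, "y": 0.79
"wz": -0.180, "x": 1.84, "y": 1.13
"wz": -0.240, "x": 2.50, "y": 1.43
"wz": -0.300, "x": 3.17, "y": 1.69
"wz": -0.360, "x": 3.86, "y": 1.91
"wz": -0.420, "x": 4.56, "y": 2.08
"wz": -0.480, "x": 5.27, "y": 2.22
"wz": -0.530, "x": 5.86, "y": 2.30
"wz": -0.560, "x": 6.22, "y": 2.33
```

Request:
carry_out:
  increments:
    - {"wx":0,"wy":0,"wz":-0.02,"x":0.1,"y":0.22,"z":0,"fingers":2}
    - {"wx":0,"wy":0,"wz":-0.06,"x":0.3,"y":0.65,"z":0,"fingers":2}
    - {"wx":0,"wy":0,"wz":-0.11,"x":0.58,"y":1.19,"z":0,"fingers":2}
    - {"wx":0,"wy":0,"wz":-0.16,"x":0.88,"y":1.7,"z":0,"fingers":2}
    - {"wx":0,"wy":0,"wz":-0.2,"x":1.15,"y":2.1,"z":0,"fingers":2}
    - {"wx":0,"wy":0,"wz":-0.23,"x":1.36,"y":2.4,"z":0,"fingers":2}
    - {"wx":0,"wy":0,"wz":-0.25,"x":1.51,"y":2.59,"z":0,"fingers":2}
    - {"wx":0,"wy":0,"wz":-0.25,"x":1.51,"y":2.59,"z":0,"fingers":2}
    - {"wx":0,"wy":0,"wz":-0.25,"x":1.51,"y":2.59,"z":0,"fingers":2}
    - {"wx":0,"wy":0,"wz":-0.25,"x":1.51,"y":2.59,"z":0,"fingers":2}

```text
clock: 7.45
tcp_pos: [0.5352, 0.0389, 0.0988]
tcp_rot: [[-0.797, 0.605, 0.0], [0.605, 0.797, 0.001], [0.0, 0.001, -1.0]]
wrist_force: [1.6, 0.4, -8.5]
width: 0.285
```

```bash
python3 s.py;  python3 - <<'E'
from workcell import *
import cv2
for n,(x,y) in(('side',(210,110)),):
    a=grab_frame(n)[y:y+140,x:x+160,::-1];cv2.imwrite(f'pics/{n}5.png',cv2.resize(a,None,fx=4,fy=4,interpolation=cv2.INTER_CUBIC))
from arc import *
rows(-.25,[-.27,-.31,-.37,-.43,-.49,-.55,-.61,-.66,-.70,-.72]);print()
rows(-.72,[-.74,-.78,-.83,-.88,-.93,-.98,-1.03,-1.06,-1.08,-1.09])
E
```

```text
7.45 [0.5352 0.0389 0.0988] yaw 0.9216387886867511 [ 0.0003  0.0006 -1.    ] F [ 1.5604  0.4406 -8.4886] T [ 0.0333 -0.2403 -0.0153] w 0.2854237877032944
"wz": -0.020, "x": 0.15, "y": 0.19
"wz": -0.060, "x": 0.45, "y": 0.56
"wz": -0.120, "x": 0.94, "y": 1.09
"wz": -0.180, "x": 1.46, "y": 1.59
"wz": -0.240, "x": 2.01, "y": 2.06
"wz": -0.300, "x": 2.58, "y": 2.50
"wz": -0.360, "x": 3.18, "y": 2.90
"wz": -0.410, "x": 3.70, "y": 3.20
"wz": -0.450, "x": 4.12, "y": 3.43
"wz": -0.470, "x": 4.34, "y": 3.54

"wz": -0.020, "x": 0.22, "y": 0.10
"wz": -0.060, "x": 0.66, "y": 0.29
"wz": -0.110, "x": 1.22, "y": 0.51
"wz": -0.160, "x": 1.79, "y": 0.69
"wz": -0.210, "x": 2.37, "y": 0.85
"wz": -0.260, "x": 2.96, "y": 0.98
"wz": -0.310, "x": 3.55, "y": 1.08
"wz": -0.340, "x": 3.91, "y": 1.12
"wz": -0.360, "x": 4.15, "y": 1.14
"wz": -0.370, "x": 4.27, "y": 1.15
```

View pics/side5.png

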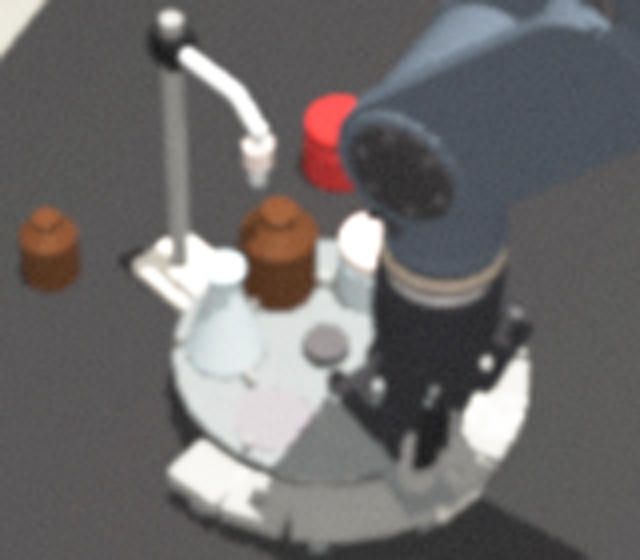

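Carousel turns freely, flask moving toward the outlet (flask at crop 225,310). Continue.

Request:
carry_out:
  increments:
    - {"wx":0,"wy":0,"wz":-0.02,"x":0.15,"y":0.19,"z":0,"fingers":2}
    - {"wx":0,"wy":0,"wz":-0.06,"x":0.45,"y":0.56,"z":0,"fingers":2}
    - {"wx":0,"wy":0,"wz":-0.12,"x":0.94,"y":1.09,"z":0,"fingers":2}
    - {"wx":0,"wy":0,"wz":-0.18,"x":1.46,"y":1.59,"z":0,"fingers":2}
    - {"wx":0,"wy":0,"wz":-0.24,"x":2.01,"y":2.06,"z":0,"fingers":2}
    - {"wx":0,"wy":0,"wz":-0.3,"x":2.58,"y":2.5,"z":0,"fingers":2}
    - {"wx":0,"wy":0,"wz":-0.36,"x":3.18,"y":2.9,"z":0,"fingers":2}
    - {"wx":0,"wy":0,"wz":-0.41,"x":3.7,"y":3.2,"z":0,"fingers":2}
    - {"wx":0,"wy":0,"wz":-0.45,"x":4.12,"y":3.43,"z":0,"fingers":2}
    - {"wx":0,"wy":0,"wz":-0.47,"x":4.34,"y":3.54,"z":0,"fingers":2}

```text
clock: 8.5
tcp_pos: [0.5779, 0.0742, 0.0984]
tcp_rot: [[-0.436, 0.9, -0.002], [0.9, 0.436, -0.0], [0.001, -0.002, -1.0]]
wrist_force: [-0.3, -1.9, -9.0]
width: 0.279
```

Request:
carry_out:
  increments:
    - {"wx":0,"wy":0,"wz":-0.02,"x":0.22,"y":0.1,"z":0,"fingers":2}
    - {"wx":0,"wy":0,"wz":-0.06,"x":0.66,"y":0.29,"z":0,"fingers":2}
    - {"wx":0,"wy":0,"wz":-0.11,"x":1.22,"y":0.51,"z":0,"fingers":2}
    - {"wx":0,"wy":0,"wz":-0.16,"x":1.79,"y":0.69,"z":0,"fingers":2}
    - {"wx":0,"wy":0,"wz":-0.21,"x":2.37,"y":0.85,"z":0,"fingers":2}
    - {"wx":0,"wy":0,"wz":-0.26,"x":2.96,"y":0.98,"z":0,"fingers":2}
    - {"wx":0,"wy":0,"wz":-0.31,"x":3.55,"y":1.08,"z":0,"fingers":2}
    - {"wx":0,"wy":0,"wz":-0.34,"x":3.91,"y":1.12,"z":0,"fingers":2}
    - {"wx":0,"wy":0,"wz":-0.36,"x":4.15,"y":1.14,"z":0,"fingers":2}
    - {"wx":0,"wy":0,"wz":-0.37,"x":4.27,"y":1.15,"z":0,"fingers":2}

```text
clock: 9.5
tcp_pos: [0.6206, 0.0861, 0.0984]
tcp_rot: [[-0.081, 0.997, -0.002], [0.997, 0.081, 0.001], [0.001, -0.002, -1.0]]
wrist_force: [-0.5, 1.7, -8.2]
width: 0.28
```

```bash
python3 s.py;  python3 - <<'E'
from workcell import *
import cv2
for n,(x,y) in(('side',(210,110)),('top',(215,140))):
    a=grab_frame(n)[y:y+140,x:x+160,::-1];cv2.imwrite(f'pics/{n}6.png',cv2.resize(a,None,fx=4,fy=4,interpolation=cv2.INTER_CUBIC))
E
```

```text
9.5 [0.6206 0.0861 0.0984] yaw 0.0812356440574885 [-0.0016  0.0008 -1.    ] F [-0.4635  1.7044 -8.215 ] T [ 0.2339 -0.0196  0.1937] w 0.279939314476238
```

View pics/side6.png

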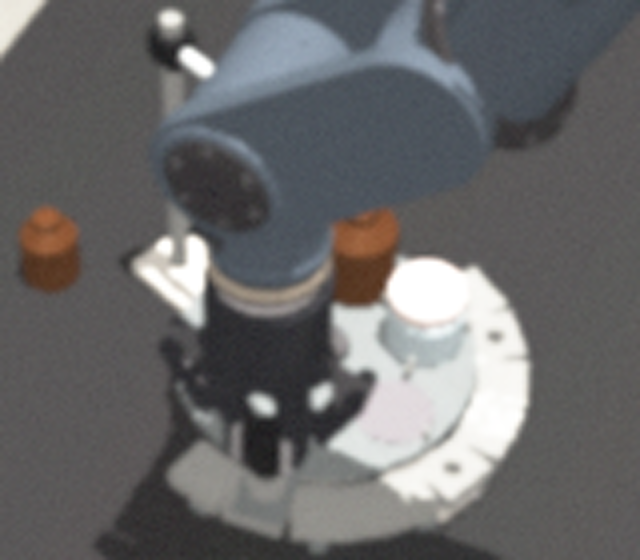

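View pics/top6.png

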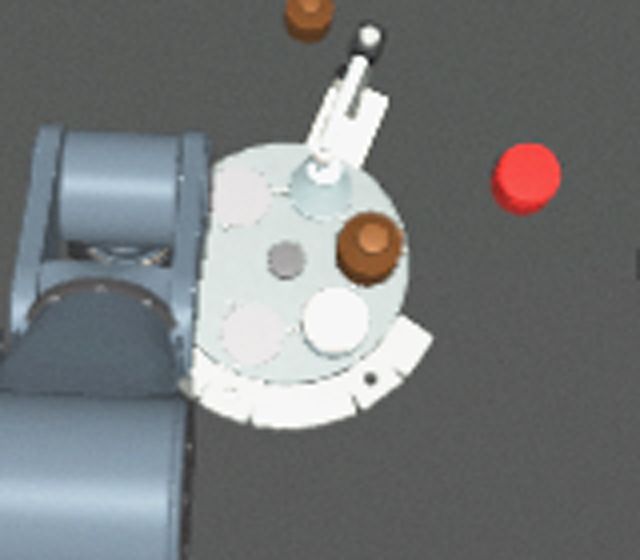

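Request:
carry_out:
  increments:
    - {"wx":0,"wy":0,"wz":0,"x":0,"y":0,"z":-0.1,"fingers":2}
    - {"wx":0,"wy":0,"wz":0,"x":0,"y":0,"z":-0.2,"fingers":2}
    - {"wx":0,"wy":0,"wz":0,"x":0,"y":0,"z":-0.3,"fingers":2}
    - {"wx":0,"wy":0,"wz":0,"x":0,"y":0,"z":-0.34,"fingers":2}
    - {"wx":0,"wy":0,"wz":0,"x":0,"y":0,"z":-0.34,"fingers":2}
    - {"wx":0,"wy":0,"wz":0,"x":0,"y":0,"z":-0.34,"fingers":2}
    - {"wx":0,"wy":0,"wz":0,"x":0,"y":0,"z":-0.34,"fingers":2}
    - {"wx":0,"wy":0,"wz":0,"x":0,"y":0,"z":-0.34,"fingers":2}
    - {"wx":0,"wy":0,"wz":0,"x":0,"y":0,"z":-0.34,"fingers":2}
    - {"wx":0,"wy":0,"wz":0,"x":0,"y":0,"z":-0.34,"fingers":2}

```text
clock: 10.6
tcp_pos: [0.6208, 0.086, 0.0953]
tcp_rot: [[-0.082, 0.997, -0.001], [0.997, 0.082, 0.001], [0.001, -0.001, -1.0]]
wrist_force: [-0.9, 4.7, -7.4]
width: 0.283
```

Request:
carry_out:
  increments:
    - {"wx":0,"wy":0,"wz":0,"x":0,"y":0,"z":0,"fingers":2.2}
    - {"wx":0,"wy":0,"wz":0,"x":0,"y":0,"z":0,"fingers":2.3}
    - {"wx":0,"wy":0,"wz":0,"x":0,"y":0,"z":0,"fingers":2.4}
    - {"wx":0,"wy":0,"wz":0,"x":0,"y":0,"z":0,"fingers":2.5}
    - {"wx":0,"wy":0,"wz":0,"x":0,"y":0,"z":0,"fingers":2.6}
    - {"wx":0,"wy":0,"wz":0,"x":0,"y":0,"z":0,"fingers":2.7}
    - {"wx":0,"wy":0,"wz":0,"x":0,"y":0,"z":0,"fingers":2.7}
    - {"wx":0,"wy":0,"wz":0,"x":0,"y":0,"z":0,"fingers":2.7}
    - {"wx":0,"wy":0,"wz":0,"x":0,"y":0,"z":0,"fingers":2.7}
    - {"wx":0,"wy":0,"wz":0,"x":0,"y":0,"z":0,"fingers":2.7}

```text
clock: 11.6
tcp_pos: [0.6216, 0.0849, 0.0961]
tcp_rot: [[-0.082, 0.997, 0.001], [0.997, 0.082, -0.001], [-0.001, 0.001, -1.0]]
wrist_force: [-4.0, -1.1, 2.3]
width: 0.316
```

```bash
python3 s.py;  python3 - <<'E'
from workcell import *
import cv2
for n,(x,y) in(('side',(210,110)),):
    a=grab_frame(n)[y:y+140,x:x+160,::-1];cv2.imwrite(f'pics/{n}7.png',cv2.resize(a,None,fx=4,fy=4,interpolation=cv2.INTER_CUBIC))
from arc import *
rows(-1.09,[-1.09-.0083*i for i in range(1,8)])
E
```

```text
11.6 [0.6216 0.0849 0.0961] yaw 0.082128431651957 [ 0.001  -0.0009 -1.    ] F [-3.9698 -1.0932  2.3412] T [-0.2202  0.5434 -0.0012] w 0.31594631040320215
"wz": -0.008, "x": 0.10, "y": 0.01
"wz": -0.017, "x": 0.20, "y": 0.01
"wz": -0.025, "x": 0.30, "y": 0.02
"wz": -0.033, "x": 0.40, "y": 0.02
"wz": -0.042, "x": 0.50, "y": 0.03
"wz": -0.050, "x": 0.60, "y": 0.03
"wz": -0.058, "x": 0.70, "y": 0.03
```

View pics/side7.png

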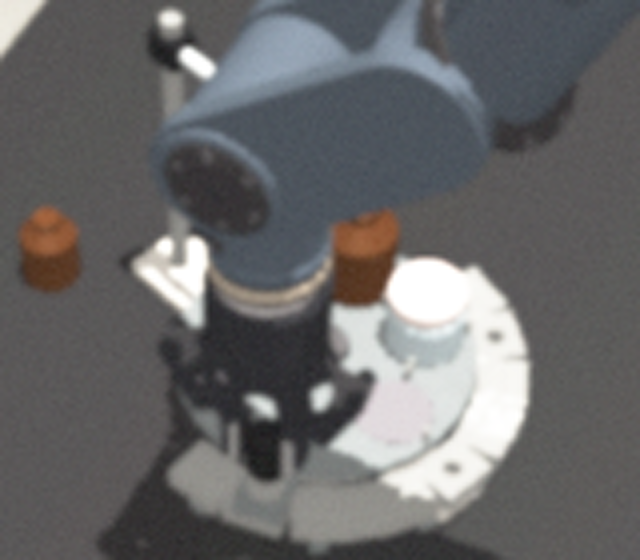

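Request:
carry_out:
  increments:
    - {"wx":0,"wy":0,"wz":-0.002,"x":0.02,"y":0,"z":-0.05,"fingers":2.75}
    - {"wx":0,"wy":0,"wz":-0.004,"x":0.04,"y":0,"z":-0.1,"fingers":2.75}
    - {"wx":0,"wy":0,"wz":-0.006,"x":0.06,"y":0,"z":-0.15,"fingers":2.75}
    - {"wx":0,"wy":0,"wz":-0.008,"x":0.08,"y":0,"z":-0.2,"fingers":2.75}
    - {"wx":0,"wy":0,"wz":-0.009,"x":0.1,"y":0.01,"z":-0.2,"fingers":2.75}
    - {"wx":0,"wy":0,"wz":-0.01,"x":0.12,"y":0.01,"z":-0.2,"fingers":2.75}
    - {"wx":0,"wy":0,"wz":-0.012,"x":0.14,"y":0.01,"z":-0.2,"fingers":2.75}
    - {"wx":0,"wy":0,"wz":-0.014,"x":0.16,"y":0.01,"z":-0.2,"fingers":2.75}
    - {"wx":0,"wy":0,"wz":-0.016,"x":0.18,"y":0.01,"z":-0.2,"fingers":2.75}
    - {"wx":0,"wy":0,"wz":-0.017,"x":0.2,"y":0.01,"z":-0.2,"fingers":2.75}

```text
clock: 12.65
tcp_pos: [0.6221, 0.0856, 0.0932]
tcp_rot: [[-0.065, 0.998, -0.003], [0.998, 0.065, -0.0], [0.0, -0.003, -1.0]]
wrist_force: [-5.3, -1.2, 3.8]
width: 0.323
```

```bash
python3 s.py
```

```text
12.65 [0.6221 0.0856 0.0932] yaw 0.06499450131268913 [-0.0026 -0.0001 -1.    ] F [-5.2959 -1.1926  3.8291] T [-0.2203  0.9472  0.0074] w 0.3227978023966584
```

Request:
carry_out:
  increments:
    - {"wx":0,"wy":0,"wz":-0.001,"x":0.01,"y":0,"z":0,"fingers":2.75}
    - {"wx":0,"wy":0,"wz":-0.002,"x":0.03,"y":0,"z":0,"fingers":2.75}
    - {"wx":0,"wy":0,"wz":-0.004,"x":0.05,"y":0,"z":0,"fingers":2.75}
    - {"wx":0,"wy":0,"wz":-0.005,"x":0.06,"y":0,"z":0,"fingers":2.75}
    - {"wx":0,"wy":0,"wz":-0.006,"x":0.08,"y":0,"z":0,"fingers":2.75}
    - {"wx":0,"wy":0,"wz":-0.008,"x":0.1,"y":0.0,"z":0,"fingers":2.75}
    - {"wx":0,"wy":0,"wz":-0.009,"x":0.11,"y":0.01,"z":0,"fingers":2.75}
    - {"wx":0,"wy":0,"wz":-0.01,"x":0.12,"y":0.01,"z":0,"fingers":2.75}
    - {"wx":0,"wy":0,"wz":-0.011,"x":0.14,"y":0.01,"z":0,"fingers":2.75}
    - {"wx":0,"wy":0,"wz":-0.012,"x":0.15,"y":0.01,"z":0,"fingers":2.75}

```text
clock: 13.65
tcp_pos: [0.6224, 0.0855, 0.0931]
tcp_rot: [[-0.053, 0.999, -0.006], [0.999, 0.053, -0.0], [-0.0, -0.006, -1.0]]
wrist_force: [-7.3, -1.7, 4.9]
width: 0.323
```

```bash
python3 s.py
```

```text
13.65 [0.6224 0.0855 0.0931] yaw 0.05332158951429228 [-0.0055 -0.0005 -1.    ] F [-7.2932 -1.7385  4.9457] T [-0.3262  1.2707 -0.0001] w 0.3233570994110007
```

```bash
python3 - <<'E'
from workcell import *
import cv2
for n,(x,y) in(('side',(240,190)),):
    a=grab_frame(n)[y:y+60,x:x+70,::-1];cv2.imwrite(f'pics/{n}8.png',cv2.resize(a,None,fx=8,fy=8,interpolation=cv2.INTER_CUBIC))
b=cv2.imread('pics/side7.png');b=b[320:560,120:400];cv2.imwrite('pics/side7b.png',cv2.resize(b,None,fx=2,fy=2))
E
```

```text
(no output)
```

View pics/side8.png

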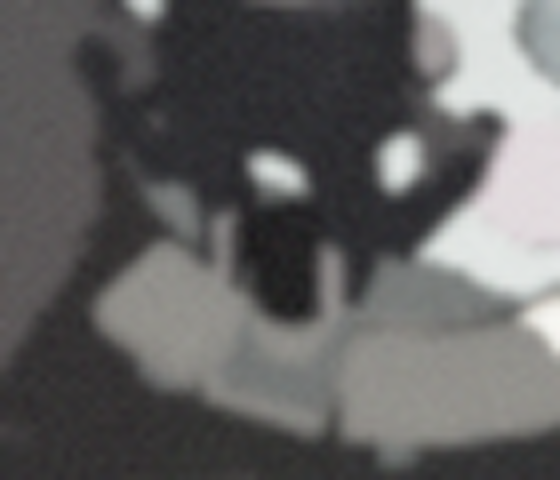

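View pics/side7b.png

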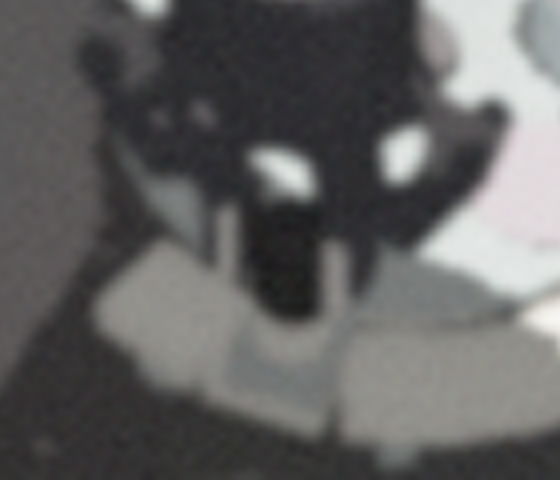

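```bash
python3 - <<'E'
from h import *
import numpy as np
v=np.array(ray('side',(276,225))[1]);v=-v[:2]/np.linalg.norm(v[:2])
for x in(.6205,.6225,.6255):
  for zb in (.055,.067):
    f=np.array([x,.085])+.013*v
    print(x,zb,'bottom front',proj('side',[*f,zb]),'top ctr',proj('side',[x,.085,zb+.04]),'crop8',(proj('side',[*f,zb])-[240,190]+.44)*8)
for X in ([.6224,.0855,.0741],): print('tip',(proj('side',X)-[240,190]+.44)*8)
E
```

```text
0.6205 0.055 bottom front [276.61407679 234.19361851] top ctr [276.73445576 220.60579545] crop8 [296.43261432 357.06894811]
0.6205 0.067 bottom front [276.64104991 231.42400791] top ctr [276.76277839 217.68872381] crop8 [296.64839929 334.91206325]
0.6225 0.055 bottom front [275.89674286 233.92445909] top ctr [276.00449051 220.33738597] crop8 [290.69394288 354.91567273]
0.6225 0.067 bottom front [275.91859862 231.1540359 ] top ctr [276.02751427 217.41955369] crop8 [290.86878895 332.75228717]
0.6255 0.055 bottom front [274.82180646 233.521118  ] top ctr [274.9106452  219.93517626] crop8 [282.09445166 351.68894402]
0.6255 0.067 bottom front [274.83600146 230.74948009] top ctr [274.92573675 217.01620724] crop8 [282.20801168 329.51584075]
tip [290.87184098 287.34931695]
```

Request:
carry_out:
  increments:
    - {"wx":0,"wy":0,"wz":0,"x":-0.05,"y":0,"z":0.03,"fingers":2.75}
    - {"wx":0,"wy":0,"wz":0,"x":-0.1,"y":0,"z":0.06,"fingers":2.75}
    - {"wx":0,"wy":0,"wz":0,"x":-0.1,"y":0,"z":0.1,"fingers":2.75}
    - {"wx":0,"wy":0,"wz":0,"x":-0.1,"y":0,"z":0.14,"fingers":2.75}
    - {"wx":0,"wy":0,"wz":0,"x":-0.1,"y":0,"z":0.18,"fingers":2.75}
    - {"wx":0,"wy":0,"wz":0,"x":-0.1,"y":0,"z":0.2,"fingers":2.75}
    - {"wx":0,"wy":0,"wz":0,"x":-0.1,"y":0,"z":0.2,"fingers":2.75}
    - {"wx":0,"wy":0,"wz":0,"x":-0.1,"y":0,"z":0.2,"fingers":2.75}
    - {"wx":0,"wy":0,"wz":0,"x":-0.1,"y":0,"z":0.2,"fingers":2.75}
    - {"wx":0,"wy":0,"wz":0,"x":-0.1,"y":0,"z":0.2,"fingers":2.75}

```text
clock: 14.7
tcp_pos: [0.6235, 0.086, 0.0953]
tcp_rot: [[-0.053, 0.999, -0.0], [0.999, 0.053, 0.0], [0.0, -0.0, -1.0]]
wrist_force: [-4.8, 1.5, -3.8]
width: 0.323
```

```bash
python3 s.py
```

```text
14.7 [0.6235 0.086  0.0953] yaw 0.05294412019821144 [-0.0003  0.0003 -1.    ] F [-4.7869  1.4771 -3.7885] T [ 0.0539  0.6385 -0.0234] w 0.3229170315485567
```

Request:
carry_out:
  increments:
    - {"wx":0,"wy":0,"wz":-0.001,"x":0.01,"y":0,"z":0,"fingers":2.75}
    - {"wx":0,"wy":0,"wz":-0.002,"x":0.02,"y":0,"z":0,"fingers":2.75}
    - {"wx":0,"wy":0,"wz":-0.003,"x":0.03,"y":0,"z":0,"fingers":2.75}
    - {"wx":0,"wy":0,"wz":-0.003,"x":0.04,"y":0,"z":0,"fingers":2.75}
    - {"wx":0,"wy":0,"wz":-0.004,"x":0.05,"y":0,"z":0,"fingers":2.75}
    - {"wx":0,"wy":0,"wz":-0.005,"x":0.06,"y":0.0,"z":0,"fingers":2.75}
    - {"wx":0,"wy":0,"wz":-0.006,"x":0.07,"y":0.0,"z":0,"fingers":2.75}
    - {"wx":0,"wy":0,"wz":-0.007,"x":0.08,"y":0.0,"z":0,"fingers":2.75}
    - {"wx":0,"wy":0,"wz":-0.008,"x":0.09,"y":0.01,"z":0,"fingers":2.75}
    - {"wx":0,"wy":0,"wz":-0.008,"x":0.1,"y":0.01,"z":0,"fingers":2.75}

```text
clock: 15.7
tcp_pos: [0.6269, 0.0855, 0.0964]
tcp_rot: [[-0.045, 0.999, 0.005], [0.999, 0.045, -0.0], [-0.001, 0.005, -1.0]]
wrist_force: [-1.5, -0.2, -1.0]
width: 0.322
```

```bash
python3 s.py; python3 - <<'E'
from workcell import *
import cv2
for n,(x,y) in(('side',(240,190)),):
    a=grab_frame(n)[y:y+60,x:x+70,::-1];cv2.imwrite(f'pics/{n}9.png',cv2.resize(a,None,fx=8,fy=8,interpolation=cv2.INTER_CUBIC))
E
```

```text
15.7 [0.6269 0.0855 0.0964] yaw 0.04488719701008865 [ 0.005  -0.0004 -1.    ] F [-1.5248 -0.1655 -0.9518] T [-0.0069  0.1544 -0.0723] w 0.321969439071293
```

View pics/side9.png

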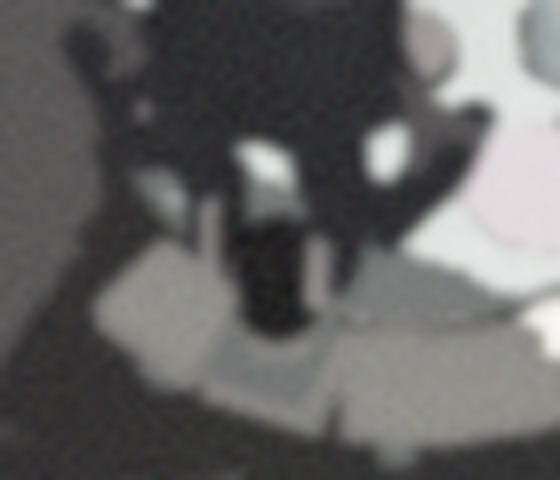

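Request:
carry_out:
  increments:
    - {"wx":0,"wy":0,"wz":0,"x":-0.1,"y":0,"z":0,"fingers":3}
    - {"wx":0,"wy":0,"wz":0,"x":-0.1,"y":0,"z":0,"fingers":3.5}
    - {"wx":0,"wy":0,"wz":0,"x":-0.1,"y":0,"z":0,"fingers":4}
    - {"wx":0,"wy":0,"wz":0,"x":-0.1,"y":0,"z":0,"fingers":4.5}
    - {"wx":0,"wy":0,"wz":0,"x":-0.1,"y":0,"z":0,"fingers":5}
    - {"wx":0,"wy":0,"wz":0,"x":-0.1,"y":0,"z":0,"fingers":5}
    - {"wx":0,"wy":0,"wz":0,"x":-0.1,"y":0,"z":0,"fingers":5}
    - {"wx":0,"wy":0,"wz":0,"x":-0.1,"y":0,"z":0,"fingers":5}
    - {"wx":0,"wy":0,"wz":0,"x":-0.1,"y":0,"z":0,"fingers":5}
    - {"wx":0,"wy":0,"wz":0,"x":-0.1,"y":0,"z":0,"fingers":5}

```text
clock: 16.75
tcp_pos: [0.6237, 0.0859, 0.0954]
tcp_rot: [[-0.045, 0.999, 0.0], [0.999, 0.045, 0.0], [0.0, 0.0, -1.0]]
wrist_force: [0.1, 0.6, -0.9]
width: 0.586
```

```bash
python3 s.py; python3 - <<'E'
from workcell import *
import cv2
for n,(x,y) in(('side',(240,190)),):
    a=grab_frame(n)[y:y+60,x:x+70,::-1];cv2.imwrite(f'pics/{n}10.png',cv2.resize(a,None,fx=8,fy=8,interpolation=cv2.INTER_CUBIC))
E
```

```text
16.75 [0.6237 0.0859 0.0954] yaw 0.044991739304220624 [ 0.  0. -1.] F [ 0.0962  0.6499 -0.9098] T [-0.0106  0.0469 -0.0026] w 0.5864587762133596
```

View pics/side10.png

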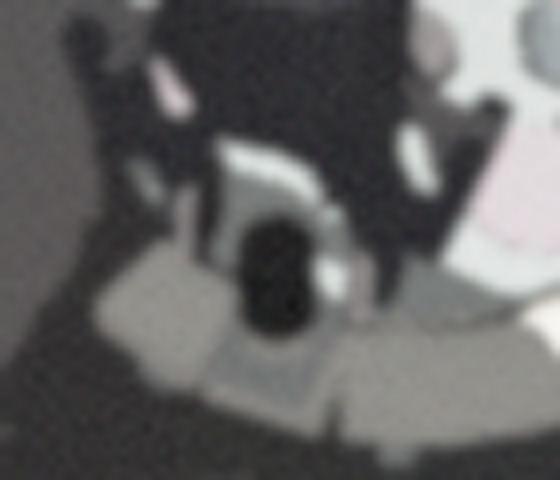

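Request:
carry_out:
  increments:
    - {"wx":0,"wy":0,"wz":0,"x":0.15,"y":0,"z":0.5,"fingers":5}
    - {"wx":0,"wy":0,"wz":0,"x":0.15,"y":0,"z":1.5,"fingers":5}
    - {"wx":0,"wy":0,"wz":0,"x":0.15,"y":0,"z":3,"fingers":5}
    - {"wx":0,"wy":0,"wz":0,"x":0.15,"y":0,"z":4.5,"fingers":5}
    - {"wx":0,"wy":0,"wz":0,"x":0,"y":1,"z":6,"fingers":5}
    - {"wx":0,"wy":0,"wz":0,"x":-2,"y":3,"z":7.5,"fingers":5}
    - {"wx":0,"wy":0,"wz":0,"x":-4,"y":6,"z":9,"fingers":5}
    - {"wx":0,"wy":0,"wz":0,"x":-6,"y":9,"z":10,"fingers":5}
    - {"wx":0,"wy":0,"wz":0,"x":-8,"y":12,"z":11,"fingers":5}
    - {"wx":0,"wy":0,"wz":0,"x":-10,"y":15,"z":12,"fingers":5}

```text
clock: 17.8
tcp_pos: [0.5226, 0.2376, 0.2173]
tcp_rot: [[-0.045, 0.999, 0.002], [0.999, 0.045, 0.001], [0.001, 0.002, -1.0]]
wrist_force: [-0.4, 0.7, -0.0]
width: 0.584
```

Request:
carry_out:
  increments:
    - {"wx":0,"wy":0,"wz":0,"x":-2,"y":3,"z":0,"fingers":5}
    - {"wx":0,"wy":0,"wz":0,"x":-4,"y":6,"z":0,"fingers":5}
    - {"wx":0,"wy":0,"wz":0,"x":-6,"y":9,"z":0,"fingers":5}
    - {"wx":0,"wy":0,"wz":0,"x":-8,"y":12,"z":0,"fingers":5}
    - {"wx":0,"wy":0,"wz":0,"x":-10,"y":15,"z":0,"fingers":5}
    - {"wx":0,"wy":0,"wz":0,"x":-12,"y":18,"z":0,"fingers":5}
    - {"wx":0,"wy":0,"wz":0,"x":-13,"y":20,"z":0,"fingers":5}
    - {"wx":0,"wy":0,"wz":0,"x":-13.5,"y":20.5,"z":0,"fingers":5}
    - {"wx":0,"wy":0,"wz":0,"x":-13.5,"y":20.5,"z":0,"fingers":5}
    - {"wx":0,"wy":0,"wz":0,"x":-13.5,"y":20.5,"z":0,"fingers":5}

```text
clock: 18.8
tcp_pos: [0.3889, 0.4402, 0.2159]
tcp_rot: [[-0.045, 0.999, 0.0], [0.999, 0.045, -0.0], [-0.0, 0.0, -1.0]]
wrist_force: [-0.3, -0.7, -0.5]
width: 0.583
```

```bash
python3 s.py; python3 - <<'E'
from workcell import *
import cv2
for n,(x,y) in(('side',(210,105)),('top',(215,140))):
    f=grab_frame(n)[:,:,::-1];cv2.imwrite(f'pics/{n}11f.png',f)
    a=f[y:y+145,x:x+160];cv2.imwrite(f'pics/{n}11.png',cv2.resize(a,None,fx=4,fy=4,interpolation=cv2.INTER_CUBIC))
E
```

```text
18.8 [0.3889 0.4402 0.2159] yaw 0.04488718523082047 [ 0.0005 -0.0003 -1.    ] F [-0.3066 -0.6903 -0.5113] T [0.0032 0.0091 0.0617] w 0.5828023491493214
```

View pics/side11.png

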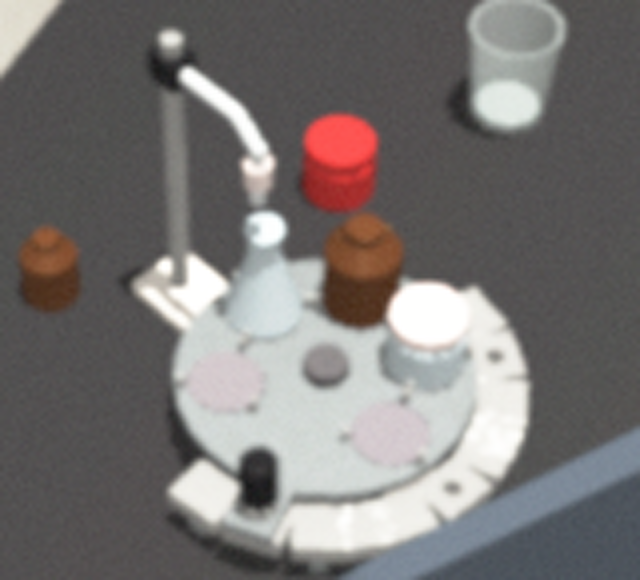

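View pics/top11.png

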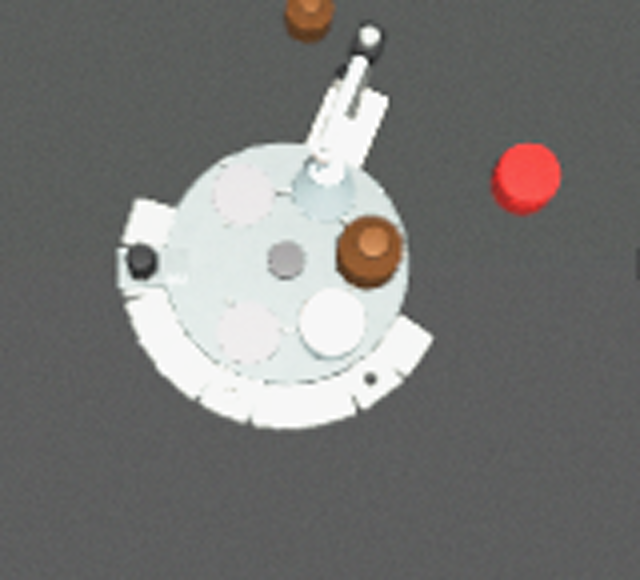

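```bash
python3 - <<'E'
from h import *
def sil(f,box,thr):
    g=cv2.cvtColor(cv2.imread(f),cv2.COLOR_BGR2GRAY)
    x0,y0,x1,y1=box;k=8
    s=cv2.resize(g[y0:y1,x0:x1],None,fx=k,fy=k,interpolation=cv2.INTER_CUBIC)
    N,l,st,c=cv2.connectedComponentsWithStats((s<thr).astype('uint8'))
    i=1+np.argmax(st[1:,4]);b=st[i]/k;return c[i]/k+[x0-.44,y0-.44],b[:4]+[x0-.44,y0-.44,0,0]
for nm,fs,bs,ft,bt in(('start','pics/side0.png',[317,206,331,226],'pics/top0.png',[266,231,278,243]),('now','pics/side11f.png',[268,212,282,234],'pics/top11f.png',[244,198,258,212])):
    a,b=sil(fs,bs,75);c,d=sil(ft,bt,165);print(nm,'side',a,b,'top',c,d,'tri',tri(a,c))
    X=tri(a,c)[0]
    p=plane('top',c,.079);print(' top@.079',p,'pred side row seated',proj('side',p),'unseated',proj('side',[*plane('top',c,.091)[:2],.091]))
    print('ang',np.arctan2(p[1]+.0343,p[0]-.6305))
E
```

```text
start side [323.53399207 217.53712921] [318.685 210.435   9.25   13.75 ] top [272.01523132 236.81448684] [267.81  232.31    8.375   9.125] tri (array([0.52179733, 0.01161062, 0.07404495]), np.float64(0.0009224819423483081))
 top@.079 [0.52075134 0.01155334 0.079     ] pred side row seated [324.24511237 216.53620078] unseated [325.13313991 213.8387622 ]
ang 2.7458335466448536
now side [273.98761945 224.63368643] [269.185 217.56    9.     14.25 ] top [249.29735682 204.36819105] [243.56  197.56   10.625  12.25 ] tri (array([0.62747537, 0.08693544, 0.0767598 ]), np.float64(0.0006986218089372704))
 top@.079 [0.62741397 0.08689107 0.079     ] pred side row seated [273.88701515 224.05539867] unseated [274.79056215 221.32369581]
ang 1.5962550321353322
```

```bash
python3 - <<'E'
from h import *
def sil(f,box,thr):
    g=cv2.cvtColor(cv2.imread(f),cv2.COLOR_BGR2GRAY)
    x0,y0,x1,y1=box;k=8
    s=cv2.resize(g[y0:y1,x0:x1],None,fx=k,fy=k,interpolation=cv2.INTER_CUBIC)
    N,l,st,c=cv2.connectedComponentsWithStats((s<thr).astype('uint8'))
    i=1+np.argmax(st[1:,4]);b=st[i]/k;return c[i]/k+[x0-.44,y0-.44],b[:4]+[x0-.44,y0-.44,0,0]
for T in (60,80):
  for t2 in(140,165):
   for nm,fs,bs,ft,bt in(('start','pics/side0.png',[317,206,331,226],'pics/top0.png',[266,231,278,243]),('now','pics/side11f.png',[268,212,282,234],'pics/top11f.png',[245,199,256,211])):
    a,b=sil(fs,bs,T);c,d=sil(ft,bt,t2);print(nm,a,b,c,d,'tri',*tri(a,c))
np.set_printoptions(linewidth=200)
print(cv2.cvtColor(cv2.imread('pics/top11f.png'),cv2.COLOR_BGR2GRAY)[196:213,242:260])
E
```

```text
start [323.5376487  217.63797398] [319.06  210.935   8.375  13.   ] [271.99378695 236.81398742] [268.06  232.56    7.875   8.625] tri [0.5217869  0.01167488 0.07372727] 0.0008241895468032535
now [274.00570956 224.76429939] [269.56  218.06    8.375  13.375] [249.8115715  204.88559586] [244.56  199.81    9.5     9.875] tri [0.62713752 0.0854964  0.07415314] 0.0011075613605806436
start [323.5376487  217.63797398] [319.06  210.935   8.375  13.   ] [272.01523132 236.81448684] [267.81  232.31    8.375   9.125] tri [0.52180137 0.01160561 0.07363419] 0.0008335847697759284
now [274.00570956 224.76429939] [269.56  218.06    8.375  13.375] [249.70249007 204.7594861 ] [244.56  198.56    9.625  11.25 ] tri [0.62724319 0.08580059 0.07459005] 0.0006396800339779161
start [323.52369579 217.51625881] [318.56  210.31    9.375  13.875] [271.99378695 236.81398742] [268.06  232.56    7.875   8.625] tri [0.52179491 0.01168228 0.07421155] 0.0009545393043287393
now [273.9802388  224.61387867] [269.06  217.435   9.25   14.375] [249.8115715  204.88559586] [244.56  199.81    9.5     9.875] tri [0.62712043 0.085
[... 995 characters left out ...]
171 225 225 224 226 224]
 [ 94  92 152 212 125  74  86  90  90  89  80  64 149 225 224 223 226 227]
 [ 92  92 149 217 156  64  92  95  94  98  88  55 145 225 223 223 224 226]
 [ 93  94 156 226 199  51  77 102 100  85  57  52 145 225 224 225 225 227]
 [ 94  90 154 227 206 101  54  67  62  60  46  68 160 225 226 226 226 227]
 [ 92  89 152 229 215 145  41  41  44  42  66 135 203 225 231 236 230 237]
 [ 92  95 156 228 226 205  94  78  90  70 152 217 224 224 236 245 245 243]
 [ 95  93 156 228 229 228 220 202 195 190 225 229 228 228 237 245 244 243]
 [ 95  94 157 231 230 230 227 224 220 206 205 203 198 194 211 235 233 232]
 [ 95  95 103 151 211 233 239 246 246 246 245 245 244 240 203 232 231 231]]
```

```bash
python3 s.py; python3 -c "
from workcell import hand_in;print(hand_in())"
```

```text
18.9 [0.3894 0.4399 0.2156] yaw 0.043504152963243274 [ 0.0002 -0.0003 -1.    ] F [0.1697 0.368  0.5809] T [-0.005  -0.0098 -0.0136] w 0.586161635322543
the job is handed in; nothing more can be done
None
```

The conical flask now stands upright under the glass outlet, and the index pin has dropped into the next hole. I handed the job in at about 18.9 s of the 58 s allowed.

**What I did:** I gripped the knob and drew the pin up about 16 mm; the wrist read roughly 8.8 N down. I then swung the carousel clockwise, the short way, and stopped just short of the hole. With the pin lowered onto the track and the fingers slackened, I crept forward until the pin dropped. Finally I opened the fingers and moved the arm clear.

**Last checks:**
- **Pin seated:** triangulating from both cameras puts the knob within about 1 mm of its height when seated at the start. An earlier rough mask gave up to 3 mm, but it had caught shadow.
- **Carousel turn:** it has turned about −1.13 rad, which matches the hole seen beforehand at the edge of the track.
- **Vessels and bystanders:** the flask, jar and bottle are upright in their nests. I saw nothing disturbed among the other things in the final close-up views. I did not check the clip tin, cork stopper or wash bottle separately, but the arm went nowhere near the wash bottle and passed well above the tin.
- **Robot:** it is touching nothing, with the wrist force near zero.

**One hitch:** on the flat track the pin stuck until the side push reached about 7 N. After I eased the downward load, it slipped forward about 3 mm straight into the hole. The wrist force at the end of each move never passed 10 N; peaks within a move were not recorded. I did not do a separate press or nudge test on the seated pin.

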